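# Return a used drill to its own hole in the graded drill rack

### The job

One drill stands by itself in the one-hole wooden block. Put it back in the drill rack: find the hole of the graded row that matches its diameter, feel it into the hole, and push it down past the retaining spring until it is fully home, then let go. Work gently, never leaning hard on the rack (25 N at most), and leave the two drills in the two-hole block and everything else where it is.

Things in the scene. Friction and masses are not known exactly. Their poses are not given: they have to be found in the camera images.
- rack: drill rack: a dark steel tray screwed to the worktop holding a bright aluminium strip with five upright holes. Origin: centre of the tray's underside; x across the row, y along the row towards the larger holes, z up. Tray 47 x 206 mm, walls 12 mm high, end flanges to 121 mm. Strip 40 x 172 mm, top 33 mm above the worktop. A fixed drill fills the 6 mm hole, to 77 mm high; the others are empty.
- row_middle (a point): point fixed to the tray, at its middle, level with the strip's top; axes as the rack. With the strip centred, the 6, 8, 10, 12, 14 mm holes are at y = -68, -34, 0, 34, 68 mm, x = 0. BUT the strip is shorter than the tray and lies up to 14 mm either way along y (none across), not reported: find the hole by feel or eye. It slides only if pushed with 15 N; it rests on rubber: 1 mm per 8 N.
- hole_floor (a point): point 22 mm below row_middle, at the height of the flat floor of the holes (11 mm above the worktop). Each hole is 1 mm wider than its drill. In each empty hole a sprung steel roller in the +x wall grips the shank from 11 mm below the strip's top on down: 3 to 8 N pushes a drill past it to the floor; let go above it, a drill stays up.
- rest: one-hole block: a beech block 56 x 56 mm, 28 mm high, fixed, with one plain upright hole 17 mm wide and 20 mm deep in its middle (floor 8 mm above the worktop). The drill to put back stands loosely in it, up to 3 mm off centre. Origin: centre of its underside, z up.
- nextjob: two-hole block: a beech block 50 x 95 mm, 28 mm high, fixed, with two holes like that of the one-hole block, in which the two drills to be left alone stand. Origin: centre of its underside, z up.
- drill10_mid (a point): 10 mm twist drill: steel with dark spiral flutes, upright, plain shank down (1 mm chamfer round the foot), point up (cone, 3 mm high); 89 mm long, about 45 g. This point is on its axis half-way up, 44.5 mm above the foot; z runs from foot to point. Belongs in the rack's 10 mm hole; starts in one of the wooden blocks.
- drill10: the 10 mm drill itself; origin at the centre of its foot, z towards its point
- drill12_mid (a point): 12 mm twist drill: steel with dark spiral flutes, upright, plain shank down (1 mm chamfer round the foot), point up (cone, 4 mm high); 102 mm long, about 75 g. This point is on its axis half-way up, 51 mm above the foot; z runs from foot to point. Belongs in the rack's 12 mm hole; starts in one of the wooden blocks.
- drill12: the 12 mm drill itself; origin at the centre of its foot, z towards its point
- drill14_mid (a point): 14 mm twist drill: steel with dark spiral flutes, upright, plain shank down (1 mm chamfer round the foot), point up (cone, 4 mm high); 107 mm long, about 105 g. This point is on its axis half-way up, 53.5 mm above the foot; z runs from foot to point. Belongs in the rack's 14 mm hole; starts in one of the wooden blocks.
- drill14: the 14 mm drill itself; origin at the centre of its foot, z towards its point
- oil: bystander: a small white bottle with a black cap, 38 mm wide, 115 mm high; origin at the centre of its underside
- jobtray: bystander: an open grey plastic job tray 110 x 190 mm, 35 mm high, with a pair of black spectacles in it; origin at the centre of its underside
- driver: bystander: a screwdriver 170 mm long lying on the worktop; origin under its middle

How it is judged:
By the outcome, as a careful person would: the job done as asked, in the order asked, and still so for the second after the job is handed in, with the robot touching nothing.
It also fails if it takes over 58 s, if anything falls off the work surface, if the arm or the gripper's body presses on something with over 40 N, if the wrist force passes 120 N, or if a joint passes its speed limit or range.

### The arm

A 7-joint arm with a two-finger parallel gripper is mounted at the origin on the work surface. World frame = base frame: x ahead of the robot, y to its left, z up, the work surface at z = 0. Lengths are in m, angles in rad, forces in N, time in s.
With the tool pointing down it reaches from about 0.425 to 0.95 m from the base axis. Payload 4.7 kg.
Tool frame: the origin (TCP) lies on the centre line of the jaws, within the pads' length; the fingertips stand 25 mm ahead of it and the grasp point (between the pads) lies 6 mm ahead of it; z points along the fingers, y is the line along which they close (so a half turn about z gives the same grasp; the last joint's range is limited). The gripper opens to 87 mm and grips with 3 to 60 N. Pads are 19 mm wide; open, the fingers measure 117 mm over their backs; the gripper's body (75 mm by 190 mm) begins 51 mm behind the grasp point.
Start: joints at [-1.343, 0.469, -0.049, 1.532, 0.024, 1.141, -0.082], TCP at [0.171, 0.653, 0.248] pointing down, gripper open.
Joint ranges: [-2.59, 2.59], [-0.33, 1.99], [-1.39, 1.29], [0.1, 2.45], [-1.04, 4.18], [0.21, 1.99], [-2.66, 2.66]. Speed limits (rad/s): [2.57, 2.57, 3.14, 3.14, 3.14, 3.14, 3.14].

### API

Orientations are given as a unit quaternion [x, y, z, w].
In Python, from station import bot gives the robot as it stands.
- The arm moves only by the tool arm_command, never from a script. Its argument "plan" is a list of rows, each an object of numbers: "tx", "ty", "tz": the shift along the tool's x, y, z in m; "spin": the turn about the tool's z in degrees. In form: [{"tx": .., "ty": .., "tz": .., "spin": ..}, ...]. A call has exactly 10 rows; each row shifts and turns the commanded pose from where the row before left it, along the tool's axes as they then stand; what a row does not reach is not made up. A row lasts 1/12 s, in which the tool goes at most 41.7 mm and 7.16 degrees, less where a joint would pass 70% of its speed; a pose out of reach is approached as far as the arm can. A call is refused whole if a number of a shift passes 0.0417 or a number of a turn 7.16, either way. A call with a gripper value outside its range is refused whole. "grip" is the finger opening in m, from 0 to 0.087, set as the call begins (left out, the last holds). The fingers move at their own pace and stop on an object; "force" is the grip in N (left out, the last holds). Time passes only in rows, so rows that do not move let the fingers close, or fill a call up. It gives the time, the measured TCP pose, the force, the opening and the grip force at its end, in the units of the state.
- bot.sense(): the state, without advancing time (a new reading comes with each control period).
- bot.read_camera(name): name is "side" or "top" or "wrist"; returns a dict with "pixels" (384x512x3 uint8, red, green, blue), "depth" (384x512 float32, m along the optical axis (not along the pixel's ray), 0 where there is no reading), "intrinsics" (3x3 intrinsics, pixels), "extrinsics" (4x4, takes a point from camera to world coordinates); the wrist camera has in their place "tool_from_camera" (4x4, takes a point from camera to tool coordinates, whose origin is the TCP and whose axes are the flange's). Camera axes: x right, y up, looking along -z (the intrinsics and any distortion apply to the point x, -y, -z); pixel columns grow to the right and rows downward; lengths in m; the calibration is good to about 2 mm. The wrist camera is an equidistant fisheye: a pixel r from the principal point sees the ray r / f radians off the axis. A picture is of the moment at which its call begins: read the wrist's pose just before it.
- bot.hand_in(): hands the job in; it is judged then, once.
The state is a dict: "time": time; "joints": joint angles; "joint_velocities": joint speeds; "effort": joint torques, N m; "tool_pos": TCP position; "orientation": TCP orientation; "ft_force": force on the tool from outside, world axes, zero at the start; "ft_torque": the same for the moment, N m; "finger_gap": opening from 0.0 (shut) to 1.0 (fully open); "finger_force": force on a finger pad.
Only numpy, scipy, OpenCV 4.12 (cv2) and the standard library are available. Lean on these libraries where they do the work, as an engineer would, in place of code of your own. Each camera call takes 0.05 s, during which the arm holds its last target. There are 200 camera calls.

## Working session

There is one attempt and no reset: what is moved stays moved. The work goes in short steps, Python scripts to look and compute and a tool call to move; the robot and the scene stay as the last step left them, time stands still between calls to the robot, and variables do not carry over. Pictures are saved under pics/ and viewed, at most 10 in all, crops included, and the job is handed in when it is done.

Besides the shell and the picture viewer there is one more tool, called after "Emit:" as a command line: name --argument value ..., lists and objects as JSON in quotes. arm_command: Moves the arm, as the interface text tells. Its arguments: {"type":"object","properties":{"plan":{"type":"array","items":{"type":"object","properties":{"tx":{"type":"number"},"ty":{"type":"number"},"tz":{"type":"number"},"spin":{"type":"number"}}}},"grip":{"type":"number"},"force":{"type":"number"}},"required":["plan"]}

```bash
mkdir -p pics
cat > h.py <<'E'
import numpy as np, cv2
from station import bot
def cloud(c):
    K=np.array(c["intrinsics"]);E=np.array(c["extrinsics"]);d=c["depth"]
    v,u=np.mgrid[:d.shape[0],:d.shape[1]]
    P=np.stack([(u-K[0,2])/K[0,0]*d,-(v-K[1,2])/K[1,1]*d,-d],-1)
    return P@E[:3,:3].T+E[:3,3]
E
python3 - <<'E'
from h import *
s=bot.sense();print(s)
for n in("top","side"):
    c=bot.read_camera(n);np.savez(n+".npz",**{k:c[k] for k in("pixels","depth","intrinsics","extrinsics")})
    cv2.imwrite(f"pics/{n}.png",c["pixels"][:,:,::-1]);print(n,c["intrinsics"],c["extrinsics"])
E
```

```text
{'time': 0.0, 'joints': array([-1.34291136,  0.46941945, -0.04862363,  1.53373953,  0.02411937,
        1.14102159, -0.08230874]), 'joint_velocities': array([-1.48931818e-03, -9.42836302e-04,  1.67482206e-03, -1.82332582e-04,
        1.97146174e-05,  3.79775297e-04, -1.17275779e-03]), 'effort': array([-6.22897860e-04, -5.07980454e+01, -8.07916070e-02, -2.36150461e+01,
       -6.13734405e-02,  3.80644819e-02,  1.93756737e-04]), 'tool_pos': array([0.17126195, 0.65230987, 0.24649502]), 'orientation': array([ 1.28011403e-01,  9.91772191e-01, -9.96800529e-04, -8.77254381e-05]), 'ft_force': array([ 0.68902428,  1.06398185, -0.04677281]), 'ft_torque': array([ 0.0269219 , -0.04226303,  0.03770905]), 'finger_force': 0.0, 'finger_gap': 0.9988678588614662}
top [[482.67344667   0.         260.58453217]
 [  0.         482.67344667 182.40315922]
 [  0.           0.           1.        ]] [[-0.00886985  0.9907378  -0.13549883  0.36446198]
 [-0.99981344 -0.01111186 -0.01579898 -0.00500042]
 [-0.01715829  0.13533341  0.99065153  1.53983986]
 [ 0.          0.          0.          1.        ]]
side [[495.28718408   0.         257.26740347]
 [  0.         495.28718408 185.94739571]
 [  0.           0.           1.        ]] [[ 0.96523335  0.12293547 -0.23067607  0.28663574]
 [-0.26051765  0.52447585 -0.81058969 -0.93838651]
 [ 0.0213338   0.84250339  0.53826844  0.6912828 ]
 [ 0.          0.          0.          1.        ]]
```

View pics/top.png

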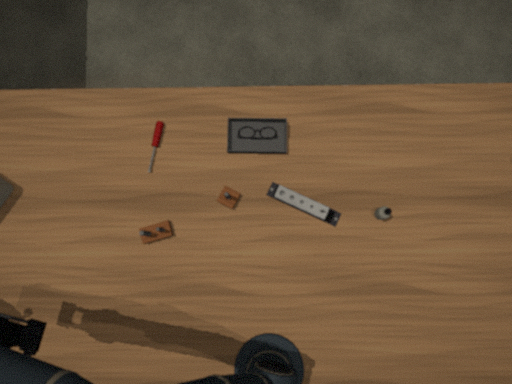

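View pics/side.png

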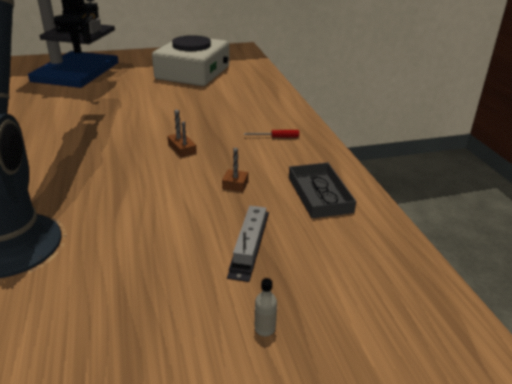

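The top view shows the one-hole block at (230,197), the rack at (303,203) with its 6 mm end on the right towards the oil, and the two-hole block at (157,232). The side view confirms that the fixed 6 mm drill is at the oil end, near (247,238).

```bash
cat >> h.py <<'E'
def plane(c,uv,z):
    K=np.array(c["intrinsics"]);E=np.array(c["extrinsics"]);uv=np.atleast_2d(uv).astype(float)
    r=np.c_[(uv[:,0]-K[0,2])/K[0,0],-(uv[:,1]-K[1,2])/K[1,1],-np.ones(len(uv))]@E[:3,:3].T
    return E[:3,3]+r*((z-E[2,3])/r[:,2])[:,None]
E
python3 - <<'E'
from h import *
c=dict(np.load("top.npz"));s=dict(np.load("side.npz"))
im=c["pixels"];P=cloud(c);hsv=cv2.cvtColor(im,cv2.COLOR_RGB2HSV)
def rect(m,z,name):
    cs,_=cv2.findContours(m.astype(np.uint8),0,1)
    for k in cs:
        if cv2.contourArea(k)<60: continue
        W=plane(c,k[:,0],z)[:,:2].astype(np.float32);(x,y),wh,a=cv2.minAreaRect(W)
        print(name,np.round((x,y),4),np.round(wh,4),round(a,1))
roi=np.zeros(im.shape[:2],bool);roi[160:250,130:350]=1
rect(roi&(hsv[...,2]>110)&(hsv[...,1]<60),.033,"strip")
rect(roi&(P[...,2]>.018)&(P[...,2]<.04),.028,"z")
rect(roi&(hsv[...,1]<90),.02,"gray")
# drill heights
for n,k in(("top",c),("side",s)):
    Q=cloud(k);
    for nm,x,y in(("r",.49,.06),("n",.4,.3)):
        pass
Q=cloud(s);m=(Q[...,2]>.04)&(Q[...,2]<.2)&(s["depth"]>0)
nl,l,st,ce=cv2.connectedComponentsWithStats(m.astype(np.uint8))
for i in range(1,nl):
    if st[i,4]>5: q=Q[l==i];print(ce[i].round(),st[i,4],np.median(q,0).round(4),q[:,2].max().round(4))
x=np.hstack([cv2.resize(im[175:250,130:230],(400,300),interpolation=2),cv2.resize(im[165:240,225:325+20][:, :100],(400,300),interpolation=2)])
y=np.hstack([cv2.resize(s["pixels"][100:200,160:260],(400,300)),cv2.resize(s["pixels"][195:295,200:300],(400,300))])
cv2.imwrite("pics/z.png",np.vstack([x,y])[:,:,::-1])
E
```

```text
strip [ 0.5094 -0.108 ] [0.1702 0.0412] 64.0
z [0.4193 0.3503] [0.0511 0.0969] 15.9
z [0.5267 0.1226] [0.0566 0.0562] 61.6
z [ 0.5074 -0.1076] [0.1724 0.0433] 64.7
gray [ 0.505  -0.1154] [0.2383 0.0487] 64.7
[263.  22.] 14332 [0.776  1.378  0.1082] 0.2
[57.  8.] 114 [0.0441 1.3811 0.1779] 0.1994
[37. 30.] 1802 [-0.0533  1.3754  0.128 ] 0.1999
[82. 38.] 49 [0.1515 0.9457 0.1679] 0.1731
[177. 121.] 127 [0.4154 0.3683 0.0804] 0.1148
[184. 130.] 71 [0.4271 0.3265 0.0717] 0.0988
[235. 159.] 127 [0.5274 0.1182 0.0769] 0.1107
[ 16. 206.] 2498 [ 0.0501 -0.0449  0.1153] 0.1999
[244. 238.] 44 [ 0.4797 -0.1707  0.0596] 0.0775
[266. 301.] 719 [ 0.4692 -0.3668  0.0751] 0.1174
```

View pics/z.png

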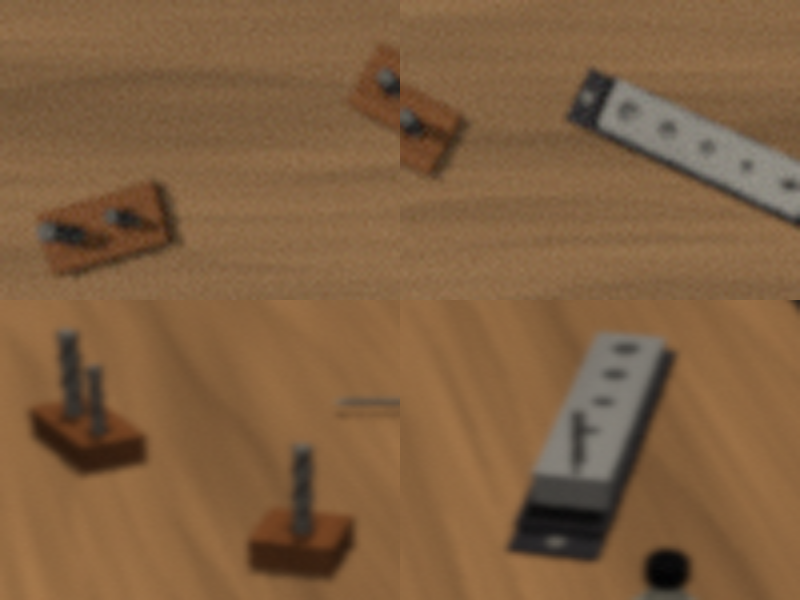

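Tip heights read about 99, 111 and 115 mm. The 10 and 14 mm drills are therefore in the two-hole block, and the lone drill is the **12 mm** one. I'll move above it.

Emit:
arm_command --plan '[{"tx":-0.024,"ty":-0.021},{"tx":-0.024,"ty":-0.021},{"tx":-0.024,"ty":-0.021},{"tx":-0.024,"ty":-0.021},{"tx":-0.024,"ty":-0.021},{"tx":-0.024,"ty":-0.021},{"tx":-0.024,"ty":-0.021},{"tx":-0.024,"ty":-0.021},{"tx":-0.024,"ty":-0.021},{"tx":-0.024,"ty":-0.021}]' --grip 0.05 --force 20

```text
invalid input at $.plan[0]: expected keys tx, ty, tz, spin
```

Emit:
arm_command --plan '[{"tx":-0.024,"ty":-0.021},{"tx":-0.024,"ty":-0.021},{"tx":-0.024,"ty":-0.021},{"tx":-0.024,"ty":-0.021},{"tx":-0.024,"ty":-0.021},{"tx":-0.024,"ty":-0.021},{"tx":-0.024,"ty":-0.021},{"tx":-0.024,"ty":-0.021},{"tx":-0.024,"ty":-0.021},{"tx":-0.024,"ty":-0.021}]'

```text
invalid input at $.plan[0]: expected keys tx, ty, tz, spin
```

Emit:
arm_command --plan '[{"spin":5.5},{"spin":5.2},{"tz":0.012},{"tz":0.012},{"tz":0.012},{"tz":0.01},{},{},{},{}]'

```text
invalid input at $.plan[0]: expected keys tx, ty, tz, spin
```

```bash
cat >> h.py <<'E'
from scipy.spatial.transform import Rotation as R
def totool(d):
    s=bot.sense();return R.from_quat(s["orientation"]).inv().apply(d)
E
python3 - <<'E'
from h import *
s=bot.sense();print(s["time"],s["tool_pos"],s["joints"].round(2),R.from_quat(s["orientation"]).as_matrix().round(4),s["ft_force"],s["finger_gap"])
c=bot.read_camera("wrist");print({k:v for k,v in c.items() if k not in("pixels","depth")})
cv2.imwrite("pics/w1.png",c["pixels"][:,:,::-1]);np.savez("w1.npz",p=c["pixels"],d=c["depth"])
E
```

```text
0.1 [0.17130441 0.65238522 0.24662945] [-1.34  0.47 -0.05  1.53  0.02  1.14 -0.08] [[-9.672e-01  2.540e-01 -4.000e-04]
 [ 2.540e-01  9.672e-01 -1.700e-03]
 [-1.000e-04 -1.700e-03 -1.000e+00]] [-0.00167084  0.16215524  0.99733608] 0.9999907468409984
{'intrinsics': array([[297.31863964,   0.        , 255.6903902 ],
       [  0.        , 297.31863964, 189.26683409],
       [  0.        ,   0.        ,   1.        ]]), 'tool_from_camera': array([[ 4.16916528e-04,  9.69915758e-01,  2.43440441e-01,
         6.60177728e-02],
       [ 9.99999912e-01, -4.15197586e-04, -5.83707858e-05,
         8.68739654e-04],
       [ 4.44611384e-05,  2.43440444e-01, -9.69915846e-01,
        -1.37692260e-01],
       [ 0.00000000e+00,  0.00000000e+00,  0.00000000e+00,
         1.00000000e+00]])}
```

View pics/w1.png

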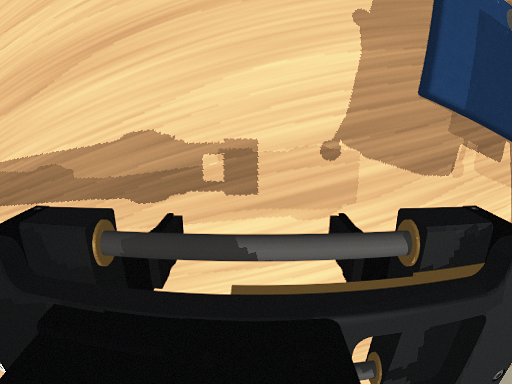

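The calls were refused because every row needs all four keys, so the arm hasn't moved. This wrist view shows only the worktop, with the fingers near (170,250) and (345,250). I'll resend with full rows.

Emit:
arm_command --plan '[{"tx":-0.024,"ty":-0.021,"tz":0,"spin":0},{"tx":-0.024,"ty":-0.021,"tz":0,"spin":0},{"tx":-0.024,"ty":-0.021,"tz":0,"spin":0},{"tx":-0.024,"ty":-0.021,"tz":0,"spin":0},{"tx":-0.024,"ty":-0.021,"tz":0,"spin":0},{"tx":-0.024,"ty":-0.021,"tz":0,"spin":0},{"tx":-0.024,"ty":-0.021,"tz":0,"spin":0},{"tx":-0.024,"ty":-0.021,"tz":0,"spin":0},{"tx":-0.024,"ty":-0.021,"tz":0,"spin":0},{"tx":-0.024,"ty":-0.021,"tz":0,"spin":0}]' --grip 0.05 --force 20

```text
time: 0.98
tool_pos: [0.3507, 0.3873, 0.2474]
orientation: [0.128, 0.992, -0.0, -0.0]
ft_force: [0.4, -0.1, -0.4]
finger_gap: 0.578
finger_force: 0.0
```

Emit:
arm_command --plan '[{"tx":-0.024,"ty":-0.021,"tz":0,"spin":0},{"tx":-0.024,"ty":-0.021,"tz":0,"spin":0},{"tx":-0.024,"ty":-0.021,"tz":0,"spin":0},{"tx":-0.024,"ty":-0.021,"tz":0,"spin":0},{"tx":-0.024,"ty":-0.021,"tz":0,"spin":0},{"tx":-0.024,"ty":-0.021,"tz":0,"spin":0},{"tx":-0.024,"ty":-0.021,"tz":0,"spin":0},{"tx":-0.024,"ty":-0.021,"tz":0,"spin":0},{"tx":-0.024,"ty":-0.021,"tz":0,"spin":0},{"tx":-0.024,"ty":-0.021,"tz":0,"spin":0}]'

```text
time: 1.82
tool_pos: [0.5295, 0.1233, 0.2474]
orientation: [0.128, 0.992, 0.0, -0.0]
ft_force: [0.6, -0.6, 0.3]
finger_gap: 0.572
finger_force: 0.0
```

Emit:
arm_command --plan '[{"tx":0,"ty":0,"tz":0,"spin":5.5},{"tx":0,"ty":0,"tz":0,"spin":5.2},{"tx":0,"ty":0,"tz":0.012,"spin":0},{"tx":0,"ty":0,"tz":0.012,"spin":0},{"tx":0,"ty":0,"tz":0.012,"spin":0},{"tx":0,"ty":0,"tz":0.01,"spin":0},{"tx":0,"ty":0,"tz":0,"spin":0},{"tx":0,"ty":0,"tz":0,"spin":0},{"tx":0,"ty":0,"tz":0,"spin":0},{"tx":0,"ty":0,"tz":0,"spin":0}]'

```text
time: 2.65
tool_pos: [0.5295, 0.1249, 0.2023]
orientation: [0.22, 0.976, 0.0, 0.001]
ft_force: [0.1, -0.6, -0.3]
finger_gap: 0.575
finger_force: 0.0
```

Run:
```python
from h import *
s=bot.sense();print(s["time"],s["tool_pos"],s["joints"].round(2),R.from_quat(s["orientation"]).as_matrix().round(4),s["ft_force"],s["finger_gap"])
c=bot.read_camera("wrist")
cv2.imwrite("pics/w2.png",c["pixels"][:,:,::-1]);np.savez("w2.npz",p=c["pixels"],d=c["depth"],pos=s["tool_pos"],q=s["orientation"],K=c["intrinsics"],T=c["tool_from_camera"])
```

```text
2.65 [0.52948445 0.12491496 0.20226037] [-0.53  0.3   0.27  1.91 -0.1   0.94  0.92] [[-9.033e-01  4.291e-01  1.300e-03]
 [ 4.291e-01  9.033e-01  6.000e-04]
 [-1.000e-03  1.100e-03 -1.000e+00]] [ 0.09135383 -0.57251169 -0.31151963] 0.5750240232119835
```

View pics/w2.png

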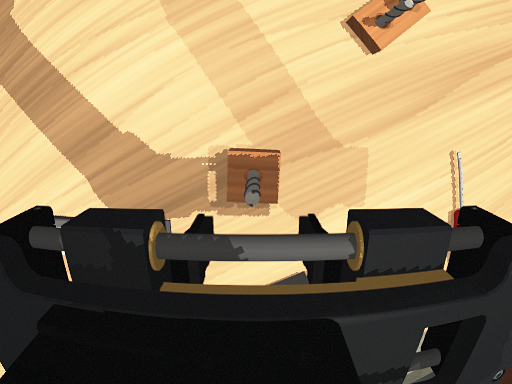

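The wrist view shows the drill between the fingers' line: tip at about (252,203), entering the block at about (253,172).

```bash
cat >> h.py <<'E'
def wcloud(c,pos,q):
    K=np.array(c["intrinsics"]);T=np.array(c["tool_from_camera"]);d=c["depth"]
    v,u=np.mgrid[:d.shape[0],:d.shape[1]]
    x=(u-K[0,2])/K[0,0];y=(v-K[1,2])/K[1,1];r=np.hypot(x,y)+1e-9;k=np.tan(r)/r*d
    P=np.stack([x*k,-y*k,-d],-1)@T[:3,:3].T+T[:3,3]
    return P, P@R.from_quat(q).as_matrix().T+pos
E
python3 - <<'E'
from h import *
w=np.load("w2.npz");P,Q=wcloud(dict(intrinsics=w["K"],tool_from_camera=w["T"],depth=w["d"]),w["pos"],w["q"])
m=np.zeros(Q.shape[:2],bool);m[160:212,235:270]=1;m&=(w["d"]>0)
for lo,hi in((.026,.03),(.04,.06),(.06,.08),(.08,.1),(.1,.115)):
    k=m&(Q[...,2]>lo)&(Q[...,2]<hi); 
    if k.sum(): p=P[k];print(lo,k.sum(),"tool",p.mean(0).round(4),p[:,:2].min(0).round(4),p[:,:2].max(0).round(4),"world",Q[k].mean(0).round(4),Q[k].max(0)[2].round(4))
k=(Q[...,2]>.026)&(Q[...,2]<.03)&(w["d"]>0)&(abs(P[...,0])<.05)&(abs(P[...,1])<.045)
print(cv2.minAreaRect(P[k][:,:2].astype(np.float32)))
E
```

```text
0.026 1014 tool [-0.0003 -0.0029  0.1737] [-0.028  -0.0217] [0.0201 0.0155] world [0.5287 0.1223 0.0285] 0.03
0.04 45 tool [ 0.0052 -0.0015  0.1518] [ 0.001 -0.008] [0.0073 0.0042] world [0.5244 0.1258 0.0505] 0.06
0.06 68 tool [ 0.0046 -0.0026  0.1327] [-0.0016 -0.0092] [0.0067 0.004 ] world [0.5244 0.1246 0.0696] 0.0798
0.08 88 tool [ 0.0047 -0.003   0.1111] [-0.0018 -0.0091] [0.0072 0.0046] world [0.5241 0.1243 0.0911] 0.1
0.1 198 tool [ 0.0012 -0.0024  0.0946] [-0.0065 -0.008 ] [0.0071 0.0037] world [0.5275 0.1234 0.1077] 0.1111
((0.0010761376470327377, -0.002383284270763397), (0.05663899704813957, 0.05632457509636879), 2.692929267883301)
```

Emit:
arm_command --plan '[{"tx":0.0006,"ty":-0.0024,"tz":0.015,"spin":0},{"tx":0,"ty":0,"tz":0.015,"spin":0},{"tx":0,"ty":0,"tz":0.015,"spin":0},{"tx":0,"ty":0,"tz":0.015,"spin":0},{"tx":0,"ty":0,"tz":0.015,"spin":0},{"tx":0,"ty":0,"tz":0.015,"spin":0},{"tx":0,"ty":0,"tz":0.015,"spin":0},{"tx":0,"ty":0,"tz":0.014,"spin":0},{"tx":0,"ty":0,"tz":0,"spin":0},{"tx":0,"ty":0,"tz":0,"spin":0}]'

```text
time: 3.53
tool_pos: [0.5274, 0.1229, 0.0826]
orientation: [0.22, 0.976, -0.0, -0.0]
ft_force: [0.5, -0.5, 0.8]
finger_gap: 0.573
finger_force: 0.0
```

Emit:
arm_command --plan '[{"tx":0,"ty":0,"tz":0,"spin":0},{"tx":0,"ty":0,"tz":0,"spin":0},{"tx":0,"ty":0,"tz":0,"spin":0},{"tx":0,"ty":0,"tz":0,"spin":0},{"tx":0,"ty":0,"tz":0,"spin":0},{"tx":0,"ty":0,"tz":0,"spin":0},{"tx":0,"ty":0,"tz":0,"spin":0},{"tx":0,"ty":0,"tz":0,"spin":0},{"tx":0,"ty":0,"tz":0,"spin":0},{"tx":0,"ty":0,"tz":0,"spin":0}]' --grip 0.0 --force 25

```text
time: 4.37
tool_pos: [0.5275, 0.1229, 0.0827]
orientation: [0.22, 0.976, 0.0, 0.0]
ft_force: [-0.8, 0.8, 1.7]
finger_gap: 0.135
finger_force: 25.0
```

Gap is 11.7 mm, which confirms the 12 mm drill. Next I lift it and go beside the rack, 40 mm to the far side, so the wrist camera can see the holes.

Emit:
arm_command --plan '[{"tx":0,"ty":0,"tz":-0.005,"spin":0},{"tx":0,"ty":0,"tz":-0.01,"spin":0},{"tx":0,"ty":0,"tz":-0.012,"spin":0},{"tx":0,"ty":0,"tz":-0.012,"spin":0},{"tx":0,"ty":0,"tz":-0.012,"spin":0},{"tx":0,"ty":0,"tz":-0.012,"spin":0},{"tx":0,"ty":0,"tz":-0.012,"spin":0},{"tx":0,"ty":0,"tz":-0.005,"spin":0},{"tx":0,"ty":0,"tz":0,"spin":0},{"tx":0,"ty":0,"tz":0,"spin":0}]'

```text
time: 5.2
tool_pos: [0.5273, 0.1229, 0.1627]
orientation: [0.22, 0.976, 0.0, 0.0]
ft_force: [-0.5, -0.1, -2.1]
finger_gap: 0.131
finger_force: 25.0
```

Emit:
arm_command --plan '[{"tx":-0.012,"ty":-0.018,"tz":0,"spin":0},{"tx":-0.012,"ty":-0.018,"tz":0,"spin":0},{"tx":-0.012,"ty":-0.018,"tz":0,"spin":0},{"tx":-0.012,"ty":-0.018,"tz":0,"spin":0},{"tx":-0.012,"ty":-0.018,"tz":0,"spin":0},{"tx":-0.012,"ty":-0.018,"tz":0,"spin":0},{"tx":-0.012,"ty":-0.018,"tz":0,"spin":0},{"tx":-0.012,"ty":-0.018,"tz":0,"spin":0},{"tx":-0.012,"ty":-0.018,"tz":0,"spin":0},{"tx":-0.012,"ty":-0.018,"tz":0,"spin":0}]'

```text
time: 6.03
tool_pos: [0.5579, -0.0922, 0.1615]
orientation: [0.22, 0.976, -0.0, -0.001]
ft_force: [0.2, 0.4, -1.5]
finger_gap: 0.131
finger_force: 25.0
```

Emit:
arm_command --plan '[{"tx":0,"ty":0,"tz":0,"spin":0},{"tx":0,"ty":0,"tz":0,"spin":0},{"tx":0,"ty":0,"tz":0,"spin":0},{"tx":0,"ty":0,"tz":0,"spin":0},{"tx":0,"ty":0,"tz":0,"spin":0},{"tx":0,"ty":0,"tz":0,"spin":0},{"tx":0,"ty":0,"tz":0,"spin":0},{"tx":0,"ty":0,"tz":0,"spin":0},{"tx":0,"ty":0,"tz":0,"spin":0},{"tx":0,"ty":0,"tz":0,"spin":0}]'

```text
time: 6.87
tool_pos: [0.5586, -0.0911, 0.1625]
orientation: [0.22, 0.976, 0.0, 0.0]
ft_force: [-0.5, 0.9, -0.9]
finger_gap: 0.127
finger_force: 25.0
```

Run:
```python
from h import *
s=bot.sense();print(s["time"],s["tool_pos"],s["ft_force"],s["finger_gap"])
c=bot.read_camera("wrist")
cv2.imwrite("pics/w3.png",c["pixels"][:,:,::-1]);np.savez("w3.npz",p=c["pixels"],d=c["depth"],pos=s["tool_pos"],q=s["orientation"],K=c["intrinsics"],T=c["tool_from_camera"])
```

```text
6.8667 [ 0.55857252 -0.09112306  0.16252682] [-0.46757012  0.89789552 -0.94243815] 0.1265894171196567
```

View pics/w3.png

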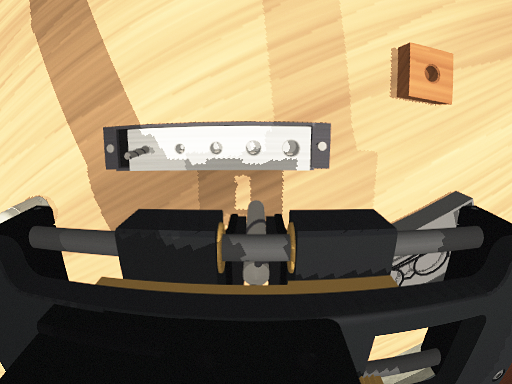

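The rack holes appear at about (180,148) for 8 mm, (216,147) for 10, (253,147) for 12 and (290,147) for 14. The held drill's foot is at about (256,203). I'll measure them with depth and rays.

```bash
cat >> h.py <<'E'
def wray(c,uv,tz):   # pixel -> tool point on plane tool z=tz
    K=np.array(c["intrinsics"]);T=np.array(c["tool_from_camera"]);uv=np.atleast_2d(uv).astype(float)
    x=(uv[:,0]-K[0,2])/K[0,0];y=(uv[:,1]-K[1,2])/K[1,1];r=np.hypot(x,y)+1e-9;s=np.sin(r)/r
    d=np.c_[x*s,-y*s,-np.cos(r)]@T[:3,:3].T
    return T[:3,3]+d*((tz-T[2,3])/d[:,2])[:,None]
E
python3 - <<'E'
from h import *
w=np.load("w3.npz");c=dict(intrinsics=w["K"],tool_from_camera=w["T"],depth=w["d"]);P,Q=wcloud(c,w["pos"],w["q"])
tz=w["pos"][2]-.033
z=Q[...,2]
st=(abs(z-.033)<.004);st[:110]=0;st[180:]=0
nl,l,s,ce=cv2.connectedComponentsWithStats(st.astype(np.uint8));i=1+s[1:,4].argmax();m=(l==i).astype(np.uint8)
k,_=cv2.findContours(m,cv2.RETR_CCOMP,1)
print("strip z",np.median(z[l==i]))
for q in k:
    if len(q)<8: continue
    W=wray(c,q[:,0],tz)[:,:2].astype(np.float32);(a,b),wh,an=cv2.minAreaRect(W)
    print(len(q),q[:,0].mean(0).round(1),"rect",round(a,4),round(b,4),np.round(wh,4),round(an,1),"circ",np.round(cv2.minEnclosingCircle(W),4) if 0 else [np.round(t,4) for t in cv2.minEnclosingCircle(W)])
# tray (walls z .012, flanges) and drill in the hand
f=np.zeros_like(st);f[185:235,235:275]=1
dr=f&(P[...,2]>.03)&(P[...,2]<.08)
for lo,hi in((.03,.045),(.045,.06),(.06,.068),(.068,.08)):
    kk=dr&(P[...,2]>lo)&(P[...,2]<hi)
    if kk.sum():p=P[kk];print(lo,kk.sum(),p.min(0).round(4),p.max(0).round(4))
a=cv2.resize(w["p"][110:185,95:335],(768,240),interpolation=2);b=cv2.resize(w["p"][185:245,180:340],(768,288),interpolation=2)
cv2.imwrite("pics/c3.png",np.vstack([a,b])[:,:,::-1])
E
```

```text
strip z 0.03338760310646649
477 [214.3 148.1] rect 0.038 -0.0359 [0.1724 0.0401] 89.9 circ [array([ 0.0378, -0.0358]), np.float64(0.0881)]
27 [179.8 148.2] rect 0.0382 -0.0693 [0.0093 0.0087] 2.1 circ [array([ 0.0382, -0.0688]), np.float64(0.0051)]
36 [216.  147.4] rect 0.0381 -0.0351 [0.0119 0.011 ] 1.0 circ [array([ 0.0377, -0.0356]), np.float64(0.0063)]
42 [252.8 147.5] rect 0.0379 -0.0016 [0.0135 0.0135] 45.1 circ [array([ 0.0379, -0.002 ]), np.float64(0.0073)]
48 [290.4 147.5] rect 0.0381 0.0324 [0.0155 0.0156] 44.2 circ [array([0.0379, 0.0323]), np.float64(0.0083)]
0.03 138 [-0.0002 -0.0052  0.0301] [0.0056 0.0067 0.0448]
0.045 119 [ 0.0005 -0.005   0.0451] [0.0054 0.0066 0.06  ]
0.06 51 [-0.     -0.0052  0.0602] [0.0056 0.0061 0.0679]
0.068 27 [ 0.0012 -0.0048  0.0682] [0.0054 0.0063 0.0734]
```

View pics/c3.png

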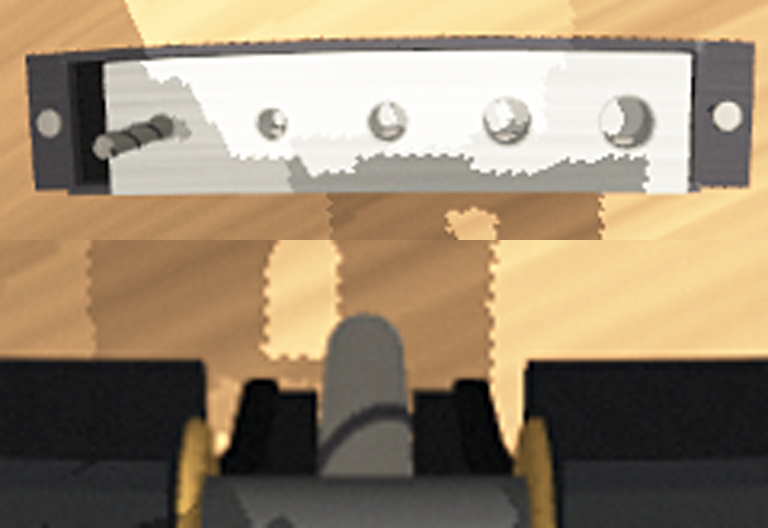

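Hole 12 is at tool (0.038, -0.002) and the drill axis at about (-0.0004, +0.0008). I'll move over the hole and stop 2 mm above the strip.

Emit:
arm_command --plan '[{"tx":0.0083,"ty":-0.0026,"tz":0,"spin":0},{"tx":0.01,"ty":0,"tz":0,"spin":0},{"tx":0.01,"ty":0,"tz":0,"spin":0},{"tx":0.01,"ty":0,"tz":0,"spin":0},{"tx":0,"ty":0,"tz":0.012,"spin":0},{"tx":0,"ty":0,"tz":0.012,"spin":0},{"tx":0,"ty":0,"tz":0.012,"spin":0},{"tx":0,"ty":0,"tz":0.012,"spin":0},{"tx":0,"ty":0,"tz":0.004,"spin":0},{"tx":0,"ty":0,"tz":0,"spin":0}]'

```text
time: 7.75
tool_pos: [0.5215, -0.0766, 0.1097]
orientation: [0.22, 0.976, -0.0, -0.001]
ft_force: [0.5, -0.4, -1.7]
finger_gap: 0.132
finger_force: 25.0
```

Emit:
arm_command --plan '[{"tx":0,"ty":0,"tz":0,"spin":0},{"tx":0,"ty":0,"tz":0,"spin":0},{"tx":0,"ty":0,"tz":0,"spin":0},{"tx":0,"ty":0,"tz":0,"spin":0},{"tx":0,"ty":0,"tz":0,"spin":0},{"tx":0,"ty":0,"tz":0,"spin":0},{"tx":0,"ty":0,"tz":0,"spin":0},{"tx":0,"ty":0,"tz":0,"spin":0},{"tx":0,"ty":0,"tz":0,"spin":0},{"tx":0,"ty":0,"tz":0,"spin":0}]'

```text
time: 8.58
tool_pos: [0.5229, -0.0771, 0.1105]
orientation: [0.22, 0.976, 0.0, -0.0]
ft_force: [0.3, 0.6, 0.2]
finger_gap: 0.131
finger_force: 25.0
```

Run:
```python
from h import *
w=np.load("w3.npz");t=w["pos"]+R.from_quat(w["q"]).apply([.0383,-.0026,0])
s=bot.sense();print(s["tool_pos"],t,totool(t-s["tool_pos"]),s["ft_force"])
c=bot.read_camera("wrist")
cv2.imwrite("pics/w4.png",cv2.resize(c["pixels"][150:250,160:340],(720,400),interpolation=2)[:,:,::-1])
```

```text
[ 0.52287026 -0.07712599  0.11049333] [ 0.52286035 -0.07704146  0.1625272 ] [ 4.91405512e-05  7.53814298e-05 -5.20338637e-02] [0.32687382 0.61528554 0.19953231]
```

View pics/w4.png

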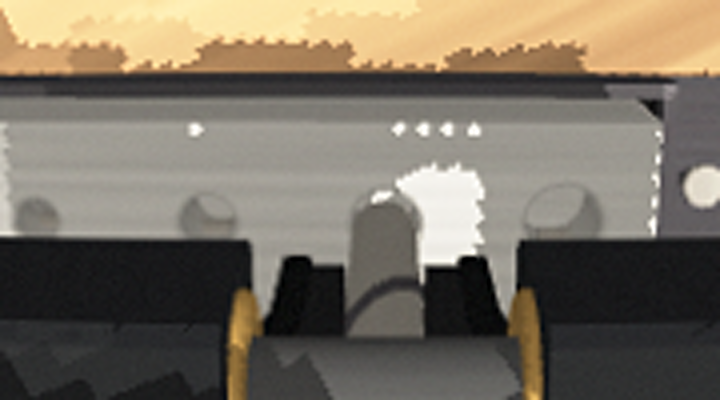

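The foot sits over the 12 mm hole, with the drill edge and hole edge about concentric in the crop near (385,205). Now I feel downwards.

Emit:
arm_command --plan '[{"tx":0,"ty":0,"tz":0.001,"spin":0},{"tx":0,"ty":0,"tz":0.001,"spin":0},{"tx":0,"ty":0,"tz":0.001,"spin":0},{"tx":0,"ty":0,"tz":0.0005,"spin":0},{"tx":0,"ty":0,"tz":0.0005,"spin":0},{"tx":0,"ty":0,"tz":0.0005,"spin":0},{"tx":0,"ty":0,"tz":0,"spin":0},{"tx":0,"ty":0,"tz":0,"spin":0},{"tx":0,"ty":0,"tz":0,"spin":0},{"tx":0,"ty":0,"tz":0,"spin":0}]'

```text
time: 9.47
tool_pos: [0.5229, -0.0771, 0.106]
orientation: [0.22, 0.976, 0.0, 0.0]
ft_force: [0.5, 0.4, -1.2]
finger_gap: 0.13
finger_force: 25.0
```

Emit:
arm_command --plan '[{"tx":0,"ty":0,"tz":0.0005,"spin":0},{"tx":0,"ty":0,"tz":0.0005,"spin":0},{"tx":0,"ty":0,"tz":0.0005,"spin":0},{"tx":0,"ty":0,"tz":0.0005,"spin":0},{"tx":0,"ty":0,"tz":0.0005,"spin":0},{"tx":0,"ty":0,"tz":0.0005,"spin":0},{"tx":0,"ty":0,"tz":0.0005,"spin":0},{"tx":0,"ty":0,"tz":0,"spin":0},{"tx":0,"ty":0,"tz":0,"spin":0},{"tx":0,"ty":0,"tz":0,"spin":0}]'

```text
time: 10.3
tool_pos: [0.5229, -0.0772, 0.1025]
orientation: [0.22, 0.976, 0.0, 0.0]
ft_force: [-0.3, 0.2, -0.7]
finger_gap: 0.132
finger_force: 25.0
```

Emit:
arm_command --plan '[{"tx":0,"ty":0,"tz":0.0005,"spin":0},{"tx":0,"ty":0,"tz":0.0005,"spin":0},{"tx":0,"ty":0,"tz":0.0005,"spin":0},{"tx":0,"ty":0,"tz":0.0005,"spin":0},{"tx":0,"ty":0,"tz":0.0005,"spin":0},{"tx":0,"ty":0,"tz":0.0005,"spin":0},{"tx":0,"ty":0,"tz":0.0005,"spin":0},{"tx":0,"ty":0,"tz":0,"spin":0},{"tx":0,"ty":0,"tz":0,"spin":0},{"tx":0,"ty":0,"tz":0,"spin":0}]'

```text
time: 11.13
tool_pos: [0.5229, -0.0771, 0.099]
orientation: [0.22, 0.976, 0.0, -0.0]
ft_force: [0.0, 0.5, -1.5]
finger_gap: 0.129
finger_force: 25.0
```

The drill is about 9 mm in with no side load. Next comes the retaining spring.

Emit:
arm_command --plan '[{"tx":0,"ty":0,"tz":0.0005,"spin":0},{"tx":0,"ty":0,"tz":0.0005,"spin":0},{"tx":0,"ty":0,"tz":0.0005,"spin":0},{"tx":0,"ty":0,"tz":0.0005,"spin":0},{"tx":0,"ty":0,"tz":0.0005,"spin":0},{"tx":0,"ty":0,"tz":0.0005,"spin":0},{"tx":0,"ty":0,"tz":0.0005,"spin":0},{"tx":0,"ty":0,"tz":0,"spin":0},{"tx":0,"ty":0,"tz":0,"spin":0},{"tx":0,"ty":0,"tz":0,"spin":0}]'

```text
time: 11.97
tool_pos: [0.5228, -0.0771, 0.0955]
orientation: [0.22, 0.976, 0.0, -0.0]
ft_force: [0.3, -1.1, -0.9]
finger_gap: 0.132
finger_force: 25.0
```

Emit:
arm_command --plan '[{"tx":0,"ty":0,"tz":0.0005,"spin":0},{"tx":0,"ty":0,"tz":0.0005,"spin":0},{"tx":0,"ty":0,"tz":0.0005,"spin":0},{"tx":0,"ty":0,"tz":0.0005,"spin":0},{"tx":0,"ty":0,"tz":0.0005,"spin":0},{"tx":0,"ty":0,"tz":0.0005,"spin":0},{"tx":0,"ty":0,"tz":0.0005,"spin":0},{"tx":0,"ty":0,"tz":0,"spin":0},{"tx":0,"ty":0,"tz":0,"spin":0},{"tx":0,"ty":0,"tz":0,"spin":0}]'

```text
time: 12.8
tool_pos: [0.5227, -0.0769, 0.0919]
orientation: [0.22, 0.976, 0.0, -0.0]
ft_force: [-2.8, 0.9, 3.1]
finger_gap: 0.128
finger_force: 25.0
```

Emit:
arm_command --plan '[{"tx":0,"ty":0,"tz":0.0005,"spin":0},{"tx":0,"ty":0,"tz":0.0005,"spin":0},{"tx":0,"ty":0,"tz":0.0005,"spin":0},{"tx":0,"ty":0,"tz":0.0005,"spin":0},{"tx":0,"ty":0,"tz":0.0005,"spin":0},{"tx":0,"ty":0,"tz":0.0005,"spin":0},{"tx":0,"ty":0,"tz":0.0005,"spin":0},{"tx":0,"ty":0,"tz":0,"spin":0},{"tx":0,"ty":0,"tz":0,"spin":0},{"tx":0,"ty":0,"tz":0,"spin":0}]'

```text
time: 13.63
tool_pos: [0.5227, -0.0771, 0.0883]
orientation: [0.22, 0.976, 0.0, -0.0]
ft_force: [-2.0, 1.8, 1.0]
finger_gap: 0.13
finger_force: 25.0
```

Emit:
arm_command --plan '[{"tx":0,"ty":0,"tz":0.0005,"spin":0},{"tx":0,"ty":0,"tz":0.0005,"spin":0},{"tx":0,"ty":0,"tz":0.0005,"spin":0},{"tx":0,"ty":0,"tz":0.0005,"spin":0},{"tx":0,"ty":0,"tz":0,"spin":0},{"tx":0,"ty":0,"tz":0,"spin":0},{"tx":0,"ty":0,"tz":0,"spin":0},{"tx":0,"ty":0,"tz":0,"spin":0},{"tx":0,"ty":0,"tz":0,"spin":0},{"tx":0,"ty":0,"tz":0,"spin":0}]'

```text
time: 14.47
tool_pos: [0.5227, -0.0772, 0.0864]
orientation: [0.22, 0.976, 0.0, -0.0]
ft_force: [-3.4, 1.7, 1.4]
finger_gap: 0.13
finger_force: 25.0
```

Emit:
arm_command --plan '[{"tx":0,"ty":0,"tz":0.0003,"spin":0},{"tx":0,"ty":0,"tz":0.0003,"spin":0},{"tx":0,"ty":0,"tz":0.0002,"spin":0},{"tx":0,"ty":0,"tz":0,"spin":0},{"tx":0,"ty":0,"tz":0,"spin":0},{"tx":0,"ty":0,"tz":0,"spin":0},{"tx":0,"ty":0,"tz":0,"spin":0},{"tx":0,"ty":0,"tz":0,"spin":0},{"tx":0,"ty":0,"tz":0,"spin":0},{"tx":0,"ty":0,"tz":0,"spin":0}]'

```text
time: 15.3
tool_pos: [0.5228, -0.0772, 0.0857]
orientation: [0.22, 0.976, 0.0, -0.0]
ft_force: [-3.8, 2.0, 2.7]
finger_gap: 0.131
finger_force: 25.0
```

Emit:
arm_command --plan '[{"tx":0,"ty":0,"tz":0.0003,"spin":0},{"tx":0,"ty":0,"tz":0.0002,"spin":0},{"tx":0,"ty":0,"tz":0,"spin":0},{"tx":0,"ty":0,"tz":0,"spin":0},{"tx":0,"ty":0,"tz":0,"spin":0},{"tx":0,"ty":0,"tz":0,"spin":0},{"tx":0,"ty":0,"tz":0,"spin":0},{"tx":0,"ty":0,"tz":0,"spin":0},{"tx":0,"ty":0,"tz":0,"spin":0},{"tx":0,"ty":0,"tz":0,"spin":0}]'

```text
time: 16.13
tool_pos: [0.5228, -0.0771, 0.0852]
orientation: [0.22, 0.976, 0.0, -0.0]
ft_force: [-2.9, 1.2, 2.1]
finger_gap: 0.128
finger_force: 25.0
```

Emit:
arm_command --plan '[{"tx":0,"ty":0,"tz":0.0003,"spin":0},{"tx":0,"ty":0,"tz":0.0002,"spin":0},{"tx":0,"ty":0,"tz":0,"spin":0},{"tx":0,"ty":0,"tz":0,"spin":0},{"tx":0,"ty":0,"tz":0,"spin":0},{"tx":0,"ty":0,"tz":0,"spin":0},{"tx":0,"ty":0,"tz":0,"spin":0},{"tx":0,"ty":0,"tz":0,"spin":0},{"tx":0,"ty":0,"tz":0,"spin":0},{"tx":0,"ty":0,"tz":0,"spin":0}]'

```text
time: 16.97
tool_pos: [0.5229, -0.0771, 0.0847]
orientation: [0.22, 0.976, 0.0, -0.0]
ft_force: [-4.8, 2.1, 5.1]
finger_gap: 0.132
finger_force: 25.0
```

Emit:
arm_command --plan '[{"tx":0,"ty":0,"tz":0.0003,"spin":0},{"tx":0,"ty":0,"tz":0.0002,"spin":0},{"tx":0,"ty":0,"tz":0,"spin":0},{"tx":0,"ty":0,"tz":0,"spin":0},{"tx":0,"ty":0,"tz":0,"spin":0},{"tx":0,"ty":0,"tz":0,"spin":0},{"tx":0,"ty":0,"tz":0,"spin":0},{"tx":0,"ty":0,"tz":0,"spin":0},{"tx":0,"ty":0,"tz":0,"spin":0},{"tx":0,"ty":0,"tz":0,"spin":0}]'

```text
time: 17.8
tool_pos: [0.5229, -0.0772, 0.0845]
orientation: [0.22, 0.976, 0.0, 0.0]
ft_force: [-4.9, 2.6, 5.7]
finger_gap: 0.133
finger_force: 25.0
```

Emit:
arm_command --plan '[{"tx":0,"ty":0,"tz":0.0003,"spin":0},{"tx":0,"ty":0,"tz":0.0002,"spin":0},{"tx":0,"ty":0,"tz":0,"spin":0},{"tx":0,"ty":0,"tz":0,"spin":0},{"tx":0,"ty":0,"tz":0,"spin":0},{"tx":0,"ty":0,"tz":0,"spin":0},{"tx":0,"ty":0,"tz":0,"spin":0},{"tx":0,"ty":0,"tz":0,"spin":0},{"tx":0,"ty":0,"tz":0,"spin":0},{"tx":0,"ty":0,"tz":0,"spin":0}]'

```text
time: 18.63
tool_pos: [0.523, -0.0772, 0.0842]
orientation: [0.22, 0.976, 0.0, 0.0]
ft_force: [-4.6, 2.8, 8.4]
finger_gap: 0.132
finger_force: 25.0
```

Emit:
arm_command --plan '[{"tx":0,"ty":0,"tz":0.0003,"spin":0},{"tx":0,"ty":0,"tz":0.0002,"spin":0},{"tx":0,"ty":0,"tz":0,"spin":0},{"tx":0,"ty":0,"tz":0,"spin":0},{"tx":0,"ty":0,"tz":0,"spin":0},{"tx":0,"ty":0,"tz":0,"spin":0},{"tx":0,"ty":0,"tz":0,"spin":0},{"tx":0,"ty":0,"tz":0,"spin":0},{"tx":0,"ty":0,"tz":0,"spin":0},{"tx":0,"ty":0,"tz":0,"spin":0}]'

```text
time: 19.47
tool_pos: [0.523, -0.0772, 0.0839]
orientation: [0.22, 0.976, 0.0, 0.0]
ft_force: [-5.4, 1.9, 10.4]
finger_gap: 0.13
finger_force: 25.0
```

The force rises with depth at about 8 N/mm, the rubber's rate, so the drill is on the floor. Release.

Emit:
arm_command --plan '[{"tx":0,"ty":0,"tz":0,"spin":0},{"tx":0,"ty":0,"tz":0,"spin":0},{"tx":0,"ty":0,"tz":0,"spin":0},{"tx":0,"ty":0,"tz":0,"spin":0},{"tx":0,"ty":0,"tz":0,"spin":0},{"tx":0,"ty":0,"tz":0,"spin":0},{"tx":0,"ty":0,"tz":0,"spin":0},{"tx":0,"ty":0,"tz":0,"spin":0},{"tx":0,"ty":0,"tz":0,"spin":0},{"tx":0,"ty":0,"tz":0,"spin":0}]' --grip 0.05

```text
time: 20.3
tool_pos: [0.5229, -0.0772, 0.0832]
orientation: [0.22, 0.976, 0.0, 0.0]
ft_force: [0.3, 0.2, -0.2]
finger_gap: 0.573
finger_force: 0.0
```

Emit:
arm_command --plan '[{"tx":0,"ty":0,"tz":-0.005,"spin":0},{"tx":0,"ty":0,"tz":-0.01,"spin":0},{"tx":0,"ty":0,"tz":-0.015,"spin":0},{"tx":0,"ty":0,"tz":-0.015,"spin":0},{"tx":0,"ty":0,"tz":-0.015,"spin":0},{"tx":0,"ty":0,"tz":-0.015,"spin":0},{"tx":0,"ty":0,"tz":-0.015,"spin":0},{"tx":0,"ty":0,"tz":-0.015,"spin":0},{"tx":0,"ty":0,"tz":-0.015,"spin":0},{"tx":0,"ty":0,"tz":0,"spin":0}]'

```text
time: 21.13
tool_pos: [0.5248, -0.0776, 0.207]
orientation: [0.22, 0.975, 0.001, 0.003]
ft_force: [1.1, -1.0, -0.3]
finger_gap: 0.572
finger_force: 0.0
```

Emit:
arm_command --plan '[{"tx":0,"ty":0,"tz":0,"spin":0},{"tx":0,"ty":0,"tz":0,"spin":0},{"tx":0,"ty":0,"tz":0,"spin":0},{"tx":0,"ty":0,"tz":0,"spin":0},{"tx":0,"ty":0,"tz":0,"spin":0},{"tx":0,"ty":0,"tz":0,"spin":0},{"tx":0,"ty":0,"tz":0,"spin":0},{"tx":0,"ty":0,"tz":0,"spin":0},{"tx":0,"ty":0,"tz":0,"spin":0},{"tx":0,"ty":0,"tz":0,"spin":0}]'

```text
time: 21.97
tool_pos: [0.5229, -0.0771, 0.2032]
orientation: [0.22, 0.976, 0.0, -0.0]
ft_force: [1.2, 0.5, 0.2]
finger_gap: 0.578
finger_force: 0.0
```

Run:
```python
from h import *
s=bot.sense();print(s["tool_pos"],s["ft_force"])
c=bot.read_camera("wrist");P,Q=wcloud(c,s["tool_pos"],s["orientation"])
z=Q[...,2];st=(z>.06)&(np.hypot(Q[...,0]-.523,Q[...,1]+.077)<.02)&(z<.13)
print(st.sum(),z[st].max(),np.sort(z[st])[-20:].round(4), Q[st&(z>.1)].mean(0), Q[st&(z<.09)].mean(0))
near=(abs(z-.033)<.004)&(np.hypot(Q[...,0]-.523,Q[...,1]+.077)<.06);print("strip z",np.median(z[near]))
a=c["pixels"];cv2.imwrite("pics/w5.png",cv2.resize(a[110:260,130:350],(704,480),interpolation=2)[:,:,::-1])
```

```text
[ 0.52285612 -0.07714197  0.20319106] [1.15398293 0.54278558 0.16054084]
375 0.11410513800737686 [0.1126 0.1126 0.1126 0.1127 0.1129 0.1129 0.113  0.113  0.113  0.1131
 0.1132 0.1132 0.1133 0.1133 0.1133 0.1135 0.1137 0.1138 0.1139 0.1141] [ 0.52281805 -0.07644858  0.10974474] [ 0.5194086  -0.0751182   0.07484667]
strip z 0.03335988570329293
```

View pics/w5.png

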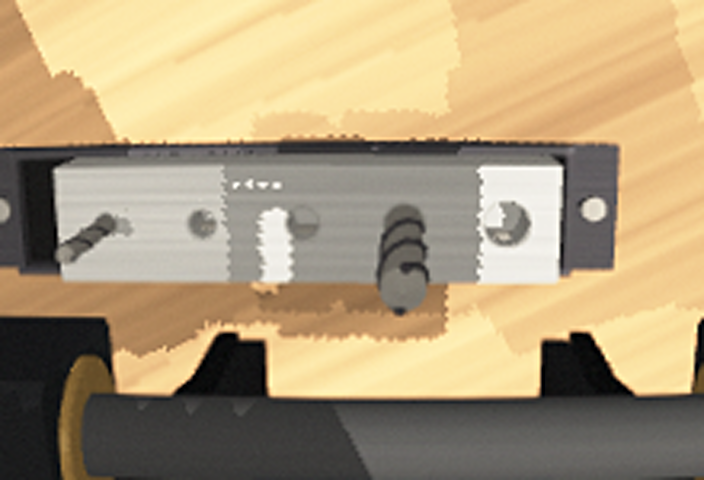

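The crop shows the drill upright in the 12 mm hole at about (403,225), with the 14 mm hole empty at (507,222). Its tip reads 114.1 mm. Before the move it read 111.1 mm where 110 was true, so the same offset puts it at 113 mm, fully home.

```bash
python3 -c "
from station import bot
print(bot.hand_in())"
```

```text
the job is handed in; nothing more can be done
None
```

The 12 mm drill is back in the rack's 12 mm hole, pushed past the spring to the floor and released (highest push force read about 10 N), and the job is handed in at about 22 s with no verdict returned.

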